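# Refit the pulled-off control knob of a hotplate and switch it off

## Task

The blue and silver control knob has come off the white hotplate and lies on the cooker top. Put it back on the hotplate's D-shaped shaft, pressing only lightly while you slowly turn it until the flats meet, then push it fully home; after that turn it anticlockwise until its white pointer faces the red off mark, and let go of it. Leave the other things where they stand.

Things in the scene. Friction and masses are not known exactly. Their poses are not given: they have to be found in the camera images.
- knob_mid (a point): Loose control knob, about 60 g, 50 mm tall, standing upright: a round silver skirt (46 mm across, lowest 26 mm) under a straight blue grip bar 43 mm long, 18 mm wide, 24 mm tall (heights 26 to 50 mm). This point is on its axis, half-way up, 25 mm above its underside. x runs along the bar towards the white pointer line; z up.
- knob_pointer (a point): The end of the knob's white pointer line: 21.5 mm from the knob's axis along its +x, 48 mm above its underside.
- knob_bore (a point): Centre of the knob's underside, mouth of its bore, which is open below and 22 mm deep. The first 8 mm are round, 19.6 mm wide (22 mm lead-in); above that the bore is D-shaped, with its flat on the pointer side (+x), 4.8 mm from the axis. Axes as the knob's.
- hotplate: Portable one-ring hotplate, white case 270 x 230 mm, 60 mm high (the dark ring rises to 76 mm), fixed. Origin: centre of its underside; x points away from the robot, from control strip to ring, z up. The red off mark lies on the strip beyond the shaft in +x: the knob is at off when its pointer points along the hotplate's +x.
- shaft_tip (a point): Top centre of the unpressed brass shaft, 95 mm in front of the hotplate's origin, 90 mm above its underside; axes as the hotplate's. A knob set on with the flats not in line stops with its middle 17 mm above this point; once they meet (within about 0.1 rad) it can go 14 mm further: fully home its middle is 3 mm above this point.
- shaft_foot (a point): Where the shaft leaves the case, 30 mm below its tip. The shaft is upright, 18 mm thick, with one flat 4 mm from its axis all the way down. Where the flat faces is not reported: 0.5 to 1.3 rad clockwise (from above) of the hotplate's +x. It turns stiffly (0.05 N m) between its stop at off (flat towards +x) and 2.4 rad clockwise; light rubbing does not turn it.
- shaft_spring (a point): Same place as the shaft's foot. Pressed down, the whole shaft yields on a spring: 2.4 N to start, 9.6 N at its full travel of 6 mm, then rigid; more than 25 N would damage the switch. When the flats come into line under light pressure the spring pushes the shaft up into the knob, and the force falls clearly.
- spice_jar: Spice jar with a red cap, 47 mm wide, 97 mm tall, a bystander on the cooker top. Origin at the centre of its underside.
- tuna_tin: Flat round tin, 86 mm wide, 40 mm tall, a bystander on the cooker top. Origin at the centre of its underside.
- butter_pack: Green and white butter pack lying flat, 73 x 102 x 37 mm, a bystander on the cooker top. Origin at the centre of its underside.
There are look-alikes about, which are no part of the job. There is more than one size of the part that bears knob_mid; the job needs the smaller.

How it is judged (in metres and radians):
On the way:
1. the knob is fully home on the shaft, its pointer still away from the off mark (z of knob_mid in the frame of shaft_tip below 0.0055 m and horizontal distance between knob_mid and shaft_tip below 0.004 m and angle between the x axis of knob_mid and the x axis of hotplate, either way round above 0.22 rad), for 0.2 s.
At the end, for the whole second after the job is handed in: The knob sits fully home on the shaft (its middle at most 5.5 mm above the unpressed shaft tip and within 4 mm of the shaft's axis, tilted less than 0.12 rad), its pointer is within 0.2 rad of the hotplate's +x (the off mark), and it is at rest and released (z of knob_mid in the frame of shaft_tip below 0.0055 m and horizontal distance between knob_mid and shaft_tip below 0.004 m and angle between knob_mid's own z axis and vertical below 0.12 rad and angle between the x axis of knob_mid and the x axis of hotplate, either way round below 0.2 rad and x of knob_pointer in the frame of shaft_tip above 0.01 m and linear speed of knob below 0.02 m/s); the robot touches nothing.
It fails at once if the knob is pressed on the hotplate or its shaft with more than 25 N (contact force between knob and hotplate above 25 N).
It fails at once if a bystander is moved by more than 30 mm (distance of any of spice_jar, tuna_tin, butter_pack from where it was at the start of the episode above 0.03 m).
It also fails if it takes over 72 s, if anything falls off the work surface, if the arm or the gripper's body presses on something with over 40 N, if the wrist force passes 120 N, or if a joint passes its speed limit or range.

## Robot

A 7-joint arm with a two-finger parallel gripper is mounted at the origin on a cart in front of the work surface, level with it; the furniture and walls round the work are solid. World frame = base frame: x ahead of the robot, y to its left, z up, the work surface at z = 0. Lengths are in mm, angles in degrees, forces in N, time in s.
With the tool pointing down it reaches from about 425 to 925 mm from the base axis. Payload 6.8 kg.
Tool frame: the origin (TCP) lies midway between the tips of the shut fingers; the grasp point (between the pads) lies 19 mm behind it; z points along the fingers, y is the line along which they close (so a half turn about z gives the same grasp; the last joint's range is limited). The gripper opens to 88 mm and grips with 3 to 60 N. Pads are 20 mm wide; open, the fingers measure 115 mm over their backs; the gripper's body (75 mm by 178 mm) begins 61 mm behind the grasp point.
Start: joints at [-77.642, 27.33, 1.283, 89.118, -0.659, 63.558, -4.761], TCP at [214.762, 639.941, 222.664] pointing down, gripper open.
Joint ranges: [-169.35, 169.35], [-19.33, 120.38], [-80.79, 83.38], [13.8, 139.57], [-78.32, 258.32], [9.67, 109.79], [-169.56, 169.56]. Speed limits (degrees/s): [136.94, 136.94, 180, 180, 180, 180, 180].

## Interface

Orientations are given as [roll, pitch, yaw] about the fixed x, y, z axes, in that order (R = Rz(yaw) Ry(pitch) Rx(roll)).
In Python, from station import robot gives the robot as it stands.
- The arm moves only by the tool servo_tool, never from a script. Its argument "series" is a list that holds one entry, the list of rows, each a list of 5 numbers: the shift along the tool's x, y, z each as a share of 0.15 m, from -1 to 1, then the turn about the tool's z as a share of pi/2 rad, from -1 to 1, then the closure, from 0 (fully open) to 1 (shut). In form: [[[tx, ty, tz, yaw, claw], ...]]. A call has 1 to 20 rows; each row is the pose to reach, as a shift and turn from the pose commanded when the call began, along the tool's axes at that moment; what a row does not reach only later rows make up. A row lasts 1/8 s, in which the tool goes at most 62.5 mm and 10.7 degrees, less where a joint would pass 70% of its speed; a pose out of reach is approached as far as the arm can. A call with a number of a shift or a turn outside -1 to 1 is refused whole. A call with a gripper value outside its range is refused whole. The fingers move at their own pace and stop on an object; the grip force is fixed at half the most. Time passes only in rows, so rows that repeat a pose let the fingers close. It gives the time, the measured TCP pose, the force, the opening and the grip force at its end, in the units of the state.
- robot.sense(): the state, without advancing time (a new reading comes with each control period).
- robot.snapshot(name): name is "scene" or "top" or "wrist"; returns a dict with "frame" (384x512x3 uint8, blue, green, red), "fx", "fy", "cx", "cy" (pixels), "cam_to_world" (4x4, takes a point from camera to world coordinates); the wrist camera has in their place "T_tool_cam" (4x4, takes a point from camera to tool coordinates, whose origin is the TCP and whose axes are the flange's). Camera axes: x right, y up, looking along -z (the intrinsics and any distortion apply to the point x, -y, -z); pixel columns grow to the right and rows downward; lengths in mm; the calibration is good to about 2 mm. A picture is of the moment at which its call begins: read the wrist's pose just before it. There is no depth.
- robot.sign_off(): hands the job in; it is judged then, once.
The state is a dict: "time": time; "qpos": joint angles; "joint_vel": joint speeds; "effort": joint torques, N m; "position": TCP position; "tcp_rot": TCP orientation; "contact_force": force on the tool from outside, world axes, zero at the start; "wrist_torque": the same for the moment, N m; "width": finger opening in mm; "grip_force": force on a finger pad.
Only numpy, scipy, OpenCV 4.12 (cv2) and the standard library are available. Lean on these libraries where they do the work, as an engineer would, in place of code of your own. Each camera call takes 0.05 s, during which the arm holds its last target. There are 200 camera calls.

## Working session

There is one attempt and no reset: what is moved stays moved. The work goes in short steps, Python scripts to look and compute and a tool call to move; the robot and the scene stay as the last step left them, time stands still between calls to the robot, and variables do not carry over. Pictures are saved under pics/ and viewed, at most 10 in all, crops included, and the job is handed in when it is done.

Besides the shell and the picture viewer there is one more tool, called after "Call:" as a command line: name --argument value ..., lists and objects as JSON in quotes. servo_tool: Moves the arm, as the interface text tells. Shift numbers are shares of 0.15 m and turn numbers shares of pi/2 rad, none past 1 either way. Its arguments: {"type":"object","properties":{"series":{"type":"array"}},"required":["series"]}

```bash
mkdir -p pics; ls; python3 - <<'E'
from station import robot
import cv2,numpy as np
s=robot.sense();print(s)
for n in("scene","top"):
    d=robot.snapshot(n);cv2.imwrite(f"pics/{n}0.png",d["frame"]);print(n,{k:(np.round(v,3).tolist() if k!="frame" else 0) for k,v in d.items()})
E
```

```text
pics
{'time': 0.0, 'qpos': array([-77.64111083,  27.37522985,   1.28037743,  89.17600777,
        -0.66124074,  63.56005923,  -4.76121865]), 'joint_vel': array([ 0.02156373, -0.05018472,  0.03760537, -0.07706465, -0.00254205,
        0.09305983, -0.00255728]), 'effort': array([-2.85333981e-04, -5.82860076e+01,  1.53475720e+00, -2.72609979e+01,
       -5.43036265e-02,  1.68289983e-02,  1.36597628e-04]), 'position': array([214.58390077, 639.35087399, 221.70546932]), 'tcp_rot': array([-1.79896179e+02,  5.79849960e-03,  1.61447359e+02]), 'contact_force': array([-0.46411012, -0.71028489, -0.66747964]), 'wrist_torque': array([0.01075203, 0.0366666 , 0.00516817]), 'grip_force': 0.0, 'width': 87.5574760791598}
scene {'frame': 0, 'fx': 383.099, 'fy': 383.099, 'cx': 250.687, 'cy': 191.923, 'cam_to_world': [[0.873, 0.211, -0.439, 114.112], [-0.487, 0.384, -0.784, -867.836], [0.003, 0.899, 0.438, 543.718], [0.0, 0.0, 0.0, 1.0]]}
top {'frame': 0, 'fx': 428.182, 'fy': 428.182, 'cx': 264.936, 'cy': 192.955, 'cam_to_world': [[0.013, 0.992, -0.129, 438.698], [-1.0, 0.014, 0.006, -2.272], [0.007, 0.129, 0.992, 1322.247], [0.0, 0.0, 0.0, 1.0]]}
```

View pics/scene0.png

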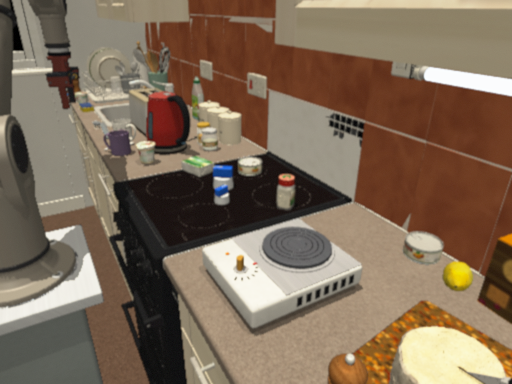

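View pics/top0.png

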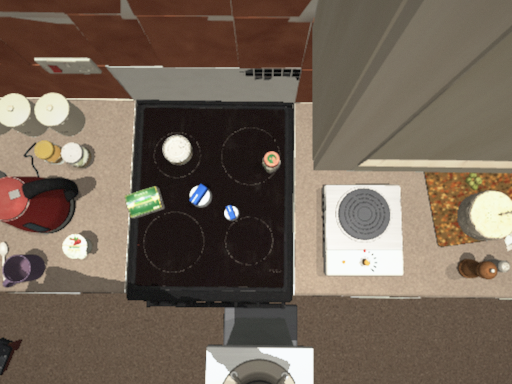

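The scene view shows the hotplate with its brass shaft (240,262) and two blue knobs on the cooker. In the top view they are a large knob (200,196) and a small one (231,213), with the shaft at about (366,262). I'll measure these.

```bash
cat > h.py <<'E'
import numpy as np,cv2
from station import robot
from scipy.spatial.transform import Rotation as R
def Ttool(s):
    T=np.eye(4);T[:3,:3]=R.from_euler('xyz',s["tcp_rot"],degrees=True).as_matrix();T[:3,3]=s["position"];return T
def shot(n):
    s=robot.sense();d=robot.snapshot(n)
    d["M"]=Ttool(s)@d["T_tool_cam"] if n=="wrist" else d["cam_to_world"]
    d["s"]=s;return d
def ray(d,u,v):
    r=d["M"][:3,:3]@np.array([(u-d["cx"])/d["fx"],-(v-d["cy"])/d["fy"],-1]);return d["M"][:3,3],r/np.linalg.norm(r)
def plane(d,u,v,z):
    o,r=ray(d,u,v);return o+r*(z-o[2])/r[2]
def proj(d,p):
    q=np.linalg.inv(d["M"])@np.append(p,1);return d["cx"]+d["fx"]*q[0]/-q[2],d["cy"]+d["fy"]*-q[1]/-q[2]
def tri(a,b):
    (o1,r1),(o2,r2)=a,b
    t=np.linalg.lstsq(np.c_[r1,-r2],o2-o1,rcond=None)[0];p,q=o1+t[0]*r1,o2+t[1]*r2
    return (p+q)/2,np.linalg.norm(p-q)
def blobs(d,lo,hi,amin=8,box=None):
    m=cv2.inRange(cv2.cvtColor(d["frame"],cv2.COLOR_BGR2HSV),lo,hi)
    if box: k=np.zeros_like(m);k[box[1]:box[3],box[0]:box[2]]=255;m&=k
    n,l,st,c=cv2.connectedComponentsWithStats(m)
    return [(c[i],st[i],l==i) for i in range(1,n) if st[i,4]>=amin]
E
python3 - <<'E'
from h import *
t=shot("top");s=shot("scene")
for n,d,bx in(("top",t,(140,150,290,290)),("scene",s,(190,150,260,220))):
    for c,st,_ in blobs(d,(100,120,60),(130,255,255),8,bx):print(n,"blue",c,st,plane(d,*c,50).round(1))
for n,d,bx in(("top",t,(325,180,403,275)),("scene",s,(200,220,365,320))):
    for nm,lo,hi in(("brass",(10,100,80),(28,255,255)),("red",(0,120,80),(9,255,255)),("red2",(172,120,80),(180,255,255))):
        for c,st,_ in blobs(d,lo,hi,1,bx):print(n,nm,c,st,plane(d,*c,90 if nm=="brass" else 60).round(1))
a=cv2.resize(t["frame"][185:235,180:250],None,fx=6,fy=6,interpolation=2);b=cv2.resize(t["frame"][180:280,320:410],None,fx=5.5,fy=5.5,interpolation=2)[-300:]
c=np.zeros((300,800,3),np.uint8);c[:300,:420]=a[:300];c[:,420:]=b[:300,60:440]
e=cv2.resize(s["frame"][220:320,200:365],None,fx=3,fy=3)
o=np.zeros((600,800,3),np.uint8);o[:300]=c;o[300:600,:495]=e;cv2.imwrite("pics/c1.png",o)
E
```

```text
top blue [198.81764706 193.17647059] [189 183  19  22 170] [600.7 188.3  50. ]
top blue [230.57575758 212.25757576] [225 205  11  15  66] [544.8  92.   50. ]
scene blue [222.90950226 170.58823529] [213 164  20  13 221] [607.  201.9  50. ]
scene blue [220.58252427 190.21359223] [214 186  15  10 103] [536.4  69.4  50. ]
top brass [343.5 261.5] [343 261   2   2   4] [ 405.2 -235.5   90. ]
top brass [365.48148148 262.14814815] [363 260   7   5  27] [ 404.1 -298.1   90. ]
top red [364.  250.5] [364 250   1   2   2] [ 436.9 -301.6   60. ]
scene brass [227.         253.28571429] [226 252   3   3   7] [ 387.8 -281.    90. ]
scene brass [239.59302326 262.46511628] [237 255   7  16  86] [ 395.9 -320.8   90. ]
scene red [254.5 263. ] [254 263   2   1   2] [ 440.9 -301.3   60. ]
```

View pics/c1.png

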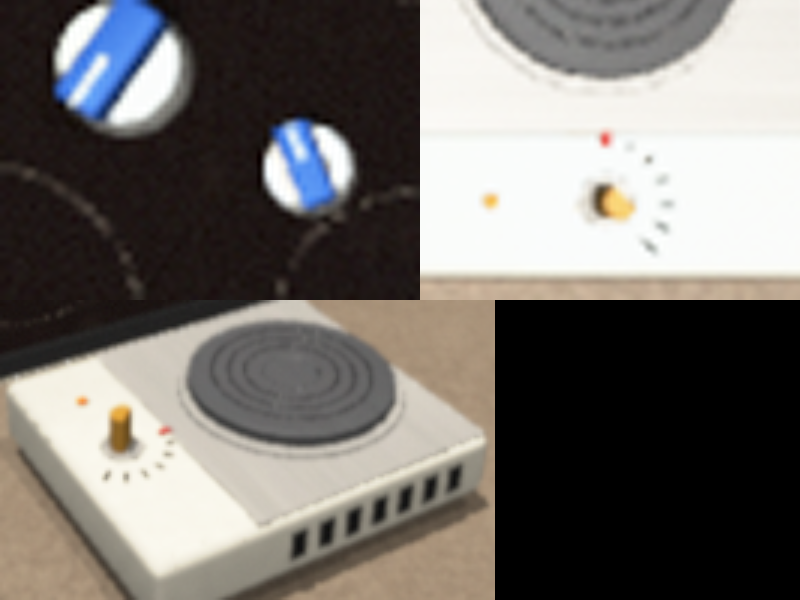

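The small knob is at roughly (543,91), pointer about +20°. Its silver skirt is about 15 px across, which at 3 mm/px is the 46 mm one. The shaft is near (404,-298). Next I'll move above the knob.

Call:
servo_tool --series '[[[-0.4,-0.35,0,0,0],[-0.81,-0.69,0,0,0],[-0.81,-0.69,0,0,0],[-0.81,-0.69,0,0,0]]]'

```text
time: 0.7
position: [299.5, 500.4, 222.9]
tcp_rot: [-180.0, 0.1, 161.1]
contact_force: [-0.9, 0.1, 0.4]
width: 87.7
grip_force: 0.0
```

Call:
servo_tool --series '[[[-0.4,-0.35,0,0,0],[-0.81,-0.69,0,0,0],[-0.81,-0.69,0,0,0],[-0.81,-0.69,0,0,0]]]'

```text
time: 1.2
position: [380.5, 365.1, 222.8]
tcp_rot: [180.0, 0.0, 161.2]
contact_force: [-0.5, 1.0, 0.5]
width: 88.0
grip_force: 0.0
```

Call:
servo_tool --series '[[[-0.4,-0.35,0,0,0],[-0.81,-0.69,0,0,0],[-0.81,-0.69,0,0,0],[-0.81,-0.69,0,0,0]]]'

```text
time: 1.7
position: [462.5, 229.3, 222.7]
tcp_rot: [180.0, 0.0, 161.3]
contact_force: [-0.3, 0.0, -0.4]
width: 87.8
grip_force: 0.0
```

Call:
servo_tool --series '[[[-0.4,-0.35,0,-0.1,0],[-0.6,-0.45,0,-0.2,0],[-0.6,-0.45,0,-0.3,0],[-0.6,-0.45,0,-0.43,0],[-0.6,-0.45,0,-0.43,0],[-0.6,-0.45,0,-0.43,0]]]'

```text
time: 2.45
position: [525.1, 138.9, 222.5]
tcp_rot: [180.0, -0.0, -159.9]
contact_force: [-0.2, -0.0, -0.6]
width: 88.0
grip_force: 0.0
```

```bash
cat > knob.py <<'E'
from h import *
def knob(d,z=50):
    H=plane
    for c,st,m in blobs(d,(100,120,50),(130,255,255),200):
        # top face of bar: points incl. white line via contour hull
        cn=max(cv2.findContours(m.astype(np.uint8),0,2)[0],key=cv2.contourArea)
        w=np.array([plane(d,u,v,z)[:2] for u,v in cn[:,0]],np.float32)
        (r)=cv2.minAreaRect(w);print("blue",c.round(1),st,"rect",np.round(r[0],1),np.round(r[1],1),round(r[2],1))
E
python3 - <<'E'
from knob import *
d=shot("wrist");print(np.round(d["T_tool_cam"],3).tolist(),d["fx"],d["cx"],d["cy"],d["s"]["time"])
cv2.imwrite("pics/w1.png",d["frame"]);knob(d)
E
```

```text
[[-0.0, 0.959, 0.284, 77.136], [1.0, 0.0, -0.001, -0.269], [-0.001, 0.284, -0.959, -161.418], [0.0, 0.0, 0.0, 1.0]] 308.7099697693624 260.01388398438235 190.00889602225044 2.45
blue [215.1 172.8] [207 156  17  39 469] rect [546.7  93.6] [43.6 17.2] 19.3
blue [275.6 247. ] [ 252  221   55   51 1257] rect [605.2 190.6] [37.2 68.2] 56.3
```

View pics/w1.png

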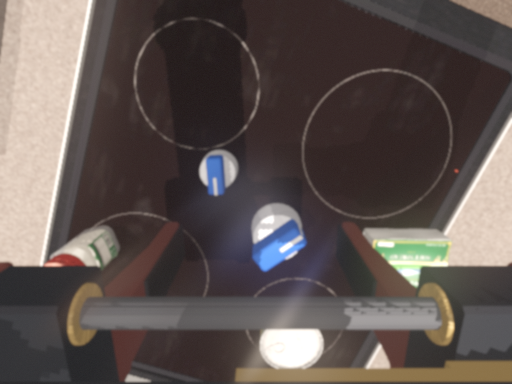

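The wrist view shows the small knob at (215,173). Its bar measures 43.6 × 17.2 mm, so it is the right one. I'll go above it and measure again.

Call:
servo_tool --series '[[[-0.03,-0.33,0.2,0,0],[-0.03,-0.33,0.5,0,0],[-0.03,-0.33,0.55,0,0],[-0.03,-0.33,0.55,0,0],[-0.03,-0.33,0.55,0,0]]]'

```text
time: 3.12
position: [547.7, 93.1, 141.8]
tcp_rot: [180.0, 0.2, -159.8]
contact_force: [-0.3, -0.4, 0.3]
width: 87.8
grip_force: 0.0
```

```bash
python3 - <<'E'
from knob import *
d=shot("wrist");print(d["s"]["position"],d["s"]["tcp_rot"])
cv2.imwrite("pics/w2.png",d["frame"]);knob(d)
E
```

```text
[547.65109854  93.09326691 141.81660944] [ 1.79993617e+02  1.58105013e-01 -1.59813620e+02]
blue [332.1 283.7] [308 260  48  38 906] rect [610.6 193.6] [38.1 44.8] 77.3
```

View pics/w2.png

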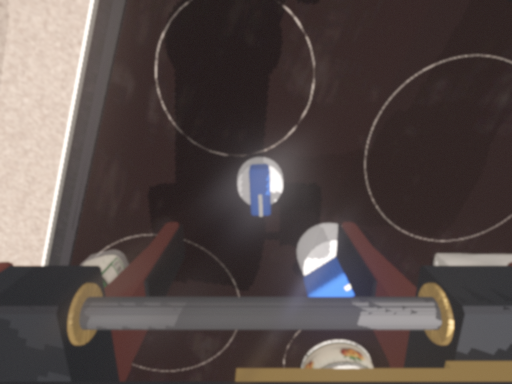

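The knob is now centred at about (260,190), directly ahead between the fingers. The mask missed it because the blue is dark in shadow, so I'll loosen it.

```bash
python3 - <<'E'
from knob import *
d=shot("wrist");hv=cv2.cvtColor(d["frame"],40);print(hv[180,260],hv[195,260],hv[208,256],hv[208,265],hv[212,260])
print(proj(d,(547,93,50)))
for S,V in((120,30),(80,50),(100,30)):
  for c,st,m in blobs(d,(95,S,V),(135,255,255),200,(225,140,300,230)):
    cn=cv2.findContours(m.astype(np.uint8),0,2)[0][0][:,0]
    w=np.array([plane(d,u,v,50)[:2] for u,v in cn],np.float32);print(S,V,c,st,cv2.minAreaRect(w))
g=blobs(d,(0,0,110),(180,70,255),200,(225,140,300,230))
for c,st,m in g:
    cn=cv2.findContours(m.astype(np.uint8),0,2)[0][0]; e=cv2.minEnclosingCircle(cn);print("skirt",c,st,e,plane(d,*e[0],26),e[1]*2/308*(d["M"][2,3]-26))
E
```

```text
[113  92 169] [120  12 176] [112 110 165] [113 110 167] [  5   8 182]
(np.float64(260.43445895122517), np.float64(191.4746308673939))
80 50 [259.77295918 188.62755102] [250 166  21  50 784] ((546.7420654296875, 92.66584777832031), (44.01683807373047, 16.668067932128906), 21.073678970336914)
skirt [260.67721006 179.3000811 ] [ 236  156   49   57 1233] ((261.76416015625, 184.71697998046875), 28.803985595703125) [547.23900788  94.46121456  26.        ] 51.804240384333504
```

Call:
servo_tool --series '[[[0,0,0.25,0,0],[0,0,0.5,0,0],[0,0,0.68,0,0],[0,0,0.74,0,0],[0,0,0.745,0,0],[0,0,0.745,0,0],[0,0,0.745,0,1],[0,0,0.745,0,1],[0,0,0.745,0,1],[0,0,0.745,0,1],[0,0,0.745,0,1],[0,0,0.745,0,1],[0,0,0.745,0,1],[0,0,0.745,0,1]]]'

```text
time: 4.97
position: [546.6, 92.1, 28.4]
tcp_rot: [180.0, -0.0, -159.9]
contact_force: [-0.1, -0.4, -0.1]
width: 18.1
grip_force: 30.0
```

Call:
servo_tool --series '[[[0,0,-0.3,0,1],[0,0,-0.6,0,1],[0,0,-1,0,1],[0,0,-1,0,1],[0.3,-0.4,-1,0,1],[0.73,-0.95,-1,0,1],[0.73,-0.95,-1,0,1],[0.73,-0.95,-1,0,1]]]'

```text
time: 5.98
position: [490.4, -84.1, 177.4]
tcp_rot: [-180.0, -0.2, -160.3]
contact_force: [-0.3, 0.7, -0.0]
width: 18.0
grip_force: 30.0
```

Call:
servo_tool --series '[[[0.3,-0.4,0,0.1,1],[0.6,-0.8,0,0.2,1],[0.73,-0.95,0,0.3,1],[0.73,-0.95,0,0.4,1],[0.73,-0.95,0,0.5,1],[0.73,-0.95,0,0.56,1],[0.73,-0.95,0,0.56,1],[0.73,-0.95,0,0.56,1]]]'

```text
time: 6.98
position: [439.4, -250.3, 177.9]
tcp_rot: [-180.0, -0.0, 149.9]
contact_force: [0.5, 0.3, -0.2]
width: 18.0
grip_force: 30.0
```

```bash
python3 - <<'E'
from h import *
d=shot("wrist");print(d["s"]["position"],d["s"]["tcp_rot"],d["s"]["width"])
cv2.imwrite("pics/w3.png",d["frame"]);print(proj(d,(404,-298,90)),proj(d,(404,-298,60)))
E
```

```text
[ 439.35505634 -250.28092022  177.935491  ] [-1.79991692e+02 -4.24864067e-02  1.49908452e+02] 18.03942952531618
(np.float64(188.99369815078813), np.float64(186.47888818199112)) (np.float64(196.0676108702242), np.float64(177.7366604998964))
```

View pics/w3.png

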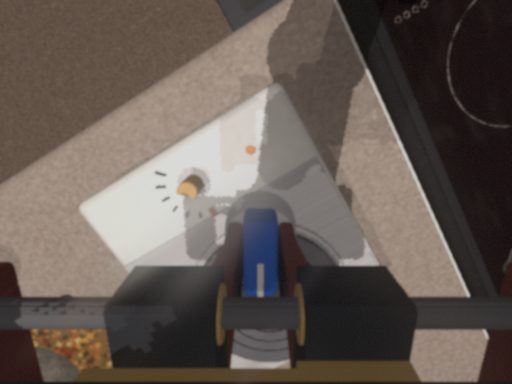

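The wrist view shows the shaft at (189,186), the red mark at (212,211), the ticks, and the held knob's bar at (246–277, 210–297). I'll take a closer look from a second pose, which also lets me triangulate.

Call:
servo_tool --series '[[[-0.15,-0.2,0.1,0,1],[-0.27,-0.39,0.27,0,1],[-0.27,-0.39,0.27,0,1],[-0.27,-0.39,0.27,0,1],[-0.27,-0.39,0.27,0,1]]]'

```text
time: 7.65
position: [445.3, -320.9, 138.5]
tcp_rot: [179.9, 0.0, 149.8]
contact_force: [-0.7, 0.0, -0.5]
width: 17.8
grip_force: 30.0
```

```bash
python3 - <<'E'
from h import *
d=shot("wrist");print(d["s"]["position"],d["s"]["tcp_rot"],d["s"]["width"])
np.savez("w4.npz",M=d["M"],f=d["frame"])
print(proj(d,(404,-298,90)),proj(d,(404,-298,60)))
u,v=map(int,proj(d,(404,-298,75)));u0,v0=u-50,max(v-50,0);print(u0,v0)
f=d["frame"]
o=np.hstack([cv2.resize(f[v0:v0+100,u0:u0+100],(400,400),interpolation=2),cv2.resize(f,(400,300))[:, :] if 0 else cv2.copyMakeBorder(cv2.resize(f,(400,300)),0,100,0,0,0)])
cv2.imwrite("pics/w4.png",o)
E
```

```text
[ 445.34689251 -320.88010791  138.46229487] [1.79949507e+02 3.99186116e-02 1.49844562e+02] 17.84520367970139
(np.float64(257.65816264190545), np.float64(144.68381445137797)) (np.float64(257.87178873816947), np.float64(139.11834600612693))
207 91
```

View pics/w4.png

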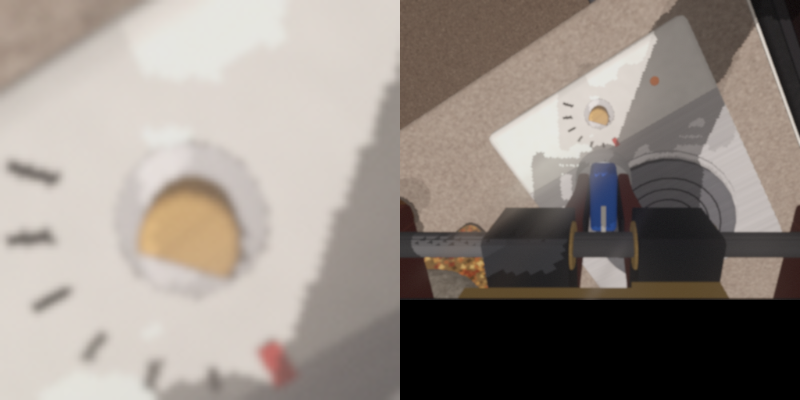

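The crop shows the shaft's D clearly. The flat edge runs from about (242,154) to (265,160) in full-image pixels, and the red mark is at (276,182). Now I'll compute the pose.

```bash
python3 - <<'E'
from h import *
from scipy.optimize import least_squares
d=shot("wrist");f=d["frame"]
hv=cv2.cvtColor(f,40);print(hv[147,254],hv[137,254],hv[120,240])
top=[b for b in blobs(d,(8,60,130),(28,255,255),100,(235,125,275,170))]
for c,st,m in top:
    cn=max(cv2.findContours(m.astype(np.uint8),0,2)[0],key=cv2.contourArea)[:,0]
    w=np.array([plane(d,u,v,90)[:2] for u,v in cn]);print(c,st,w.min(0),w.max(0))
    # D model: radius 9 circle & chord 4 from axis
    def res(p):
        q=w-p[:2];n=np.array([np.cos(p[2]),np.sin(p[2])]);return np.minimum(p[3]-np.hypot(*q.T),p[3]*4/9-q@n)
    for a in(-.9,-.5,-1.2):
        r=least_squares(res,[*w.mean(0),a,9],loss="soft_l1");print("D",r.x.round(3),np.degrees(r.x[2]).round(1),r.cost.round(2))
sh=r.x[:2]
for nm,lo,hi in(("r",(0,80,60),(8,255,255)),("r2",(170,80,60),(180,255,255))):
    for c,st,m in blobs(d,lo,hi,6,(265,170,290,195)):print(nm,c,st,plane(d,*c,60),np.degrees(np.arctan2(*(plane(d,*c,60)[:2]-sh)[::-1])))
# washer
g=cv2.cvtColor(f,6)
# cross-check: full image case corner edges
p=plane(d,488/800*512+0,0,60)
# strip corners from half-size view: left corner & front-edge
e=cv2.Canny(g,40,120);L=cv2.HoughLinesP(e,1,np.pi/360,40,minLineLength=60,maxLineGap=6)
for l in L[:,0]:
    a,b=plane(d,l[0],l[1],60),plane(d,l[2],l[3],60);print(l,a[:2].round(0),b[:2].round(0),np.degrees(np.arctan2(*(b-a)[1::-1])).round(1))
# knob bar in tool frame, top plane at world z = tcp+21.6
z=d["s"]["position"][2]+21.6;T=np.linalg.inv(Ttool(d["s"]))
for c,st,m in blobs(d,(100,80,40),(130,255,255),300,(220,190,310,330)):
    ys,xs=np.nonzero(m);P=np.array([(T@np.append(plane(d,u,v,z),1))[:2] for u,v in zip(xs,ys)]);print("knob",st,np.percentile(P,[1,50,99],axis=0).round(1).tolist())
E
```

```text
[ 17 100 203] [ 15  89 138] [ 16  17 223]
[254.71106095 147.53498871] [242 136  25  24 443] [ 396.86848165 -310.23125051] [ 414.40033733 -293.61906926]
D [ 406.122 -302.233   -0.818    8.82 ] -46.8 4.34
D [ 406.122 -302.233   -0.818    8.82 ] -46.8 4.34
D [ 406.122 -302.233   -0.818    8.82 ] -46.8 4.34
r [275.6744186  181.06976744] [272 177   8  10  43] [ 440.19138077 -302.6294941    60.        ] -0.6670302959673663
[ 61 381 422 381] [ 512. -587.] [ 692. -278.] 59.7
[  2 165 241   7] [ 320. -483.] [ 320. -263.] 90.0
[273 186 404 111] [ 443. -307.] [ 441. -192.] 90.7
[116 173 330  36] [ 370. -409.] [ 367. -218.] 91.0
[  0 166 250   0] [ 320. -485.] [ 319. -255.] 90.1
[414 329 489 329] [ 630. -261.] [ 666. -200.] 59.8
[366  22 454 218] [ 372. -192.] [ 543. -190.] 0.7
[309 265 382 265] [ 521. -315.] [ 553. -259.] 59.8
[410 297 496 297] [ 596. -251.] [ 635. -183.] 59.8
[444   0 511 185] [ 386. -140.] [ 539. -140.] -0.0
[448   0 510 171] [ 388. -137.] [ 527. -137.] 0.2
[201 368 292 368] [ 568. -458.] [ 613. -381.] 59.7
[119 170 263  78] [ 370. -406.] [ 368. -272.] 90.9
[115 180 171 255] [ 375. -414.] [ 452. -413.] 0.3
[419 138 488 294] [ 466. -190.] [ 628. -189.] 0.5
[298 360 367 360] [ 607. -372.] [ 641. -314.] 59.7
[278 179 309  99] [ 440. -300.] [ 398. -250.] 130.1
[215 329 305 329] [ 536. -422.] [ 579. -349.] 59.8
[165 248 228 211] [ 444. -414.] [ 443. -349.] 91.4
[116 183 167 250] [ 377. -414.] [ 447. -413.] 0.9
[320 160 406 110] [ 443. -264.] [ 441. -191.] 91.2
[383 198 415 133] [ 497. -234.] [ 461. -191.] 130.3
knob [ 243  215   36   82 2327] [[-21.6, -8.1], [1.7, 2.0], [21.2, 9.6]]
```

Hotplate yaw is about +0.7°. The shaft is at about (406,-302) with its flat facing about -47°, i.e. 0.83 rad clockwise of +x, which is within the stated range. I'll turn to a pointer of about -60° and check from there, since a second view will average out camera bias.

Call:
servo_tool --series '[[[0.05,-0.15,0,0.1,1],[0.06,-0.16,0,0.2,1],[0.06,-0.16,0,0.3,1],[0.06,-0.16,0,0.333,1],[0.06,-0.16,0,0.333,1],[0.06,-0.16,0,0.333,1],[0.06,-0.16,0,0.333,1]]]'

```text
time: 8.62
position: [424.9, -338.0, 138.0]
tcp_rot: [180.0, 0.0, 119.8]
contact_force: [-0.3, 0.3, -0.6]
width: 18.0
grip_force: 30.0
```

```bash
cat > shaft.py <<'E'
from h import *
from scipy.optimize import least_squares
d=shot("wrist");s=d["s"];print(s["position"],s["tcp_rot"],s["width"],s["contact_force"])
u,v=map(int,proj(d,(406,-302.5,90)));print(u,v)
for c,st,m in blobs(d,(8,60,130),(28,255,255),100,(u-22,v-25,u+22,v+25)):
    cn=max(cv2.findContours(m.astype(np.uint8),0,2)[0],key=cv2.contourArea)[:,0]
    w=np.array([plane(d,u,v,90)[:2] for u,v in cn])
    def res(p):
        q=w-p[:2];n=np.array([np.cos(p[2]),np.sin(p[2])]);return np.minimum(p[3]-np.hypot(*q.T),p[3]*4/9-q@n)
    r=least_squares(res,[*w.mean(0),-.8,9],loss="soft_l1");print("D",r.x.round(2),np.degrees(r.x[2]).round(1),r.cost.round(2))
z=s["position"][2]+21.6;T=np.linalg.inv(Ttool(s))
for c,st,m in blobs(d,(100,80,40),(130,255,255),300,(220,190,310,330)):
    ys,xs=np.nonzero(m);P=np.array([(T@np.append(plane(d,u,v,z),1))[:2] for u,v in zip(xs,ys)]);print("knob",st,np.percentile(P,[1,50,99],axis=0).round(1).tolist())
E
python3 shaft.py
```

```text
[ 424.93722721 -338.0019418   138.01346134] [1.79982763e+02 3.86403934e-03 1.19822760e+02] 17.972689094911118 [-0.34867819  0.34638365 -0.59823347]
260 155
D [ 406.28 -301.62   -0.81    8.95] -46.4 6.81
knob [ 243  214   36   81 2216] [[-20.0, -7.5], [2.1, 2.3], [22.1, 9.8]]
```

Call:
servo_tool --series '[[[0.15,0,0,0,1],[0.269,0.007,0,0,1],[0.269,0.007,0.04,0,1],[0.269,0.007,0.087,0,1],[0.269,0.007,0.087,0,1],[0.269,0.007,0.087,0,1]]]'

```text
time: 9.43
position: [405.8, -303.1, 124.8]
tcp_rot: [-180.0, 0.0, 119.8]
contact_force: [0.3, 0.2, -0.5]
width: 17.7
grip_force: 30.0
```

```bash
python3 - <<'E'
from h import *
s=robot.sense();print(s["position"],s["tcp_rot"],s["contact_force"])
# side check from scene cam
d=shot("scene");cv2.imwrite("pics/s5.png",cv2.resize(d["frame"][215:290,190:290],(800,600),interpolation=2))
E
```

```text
[ 405.79963275 -303.05546067  124.76342615] [-1.79976835e+02  1.34447411e-02  1.19751593e+02] [ 0.28919959  0.22249021 -0.51187081]
```

View pics/s5.png

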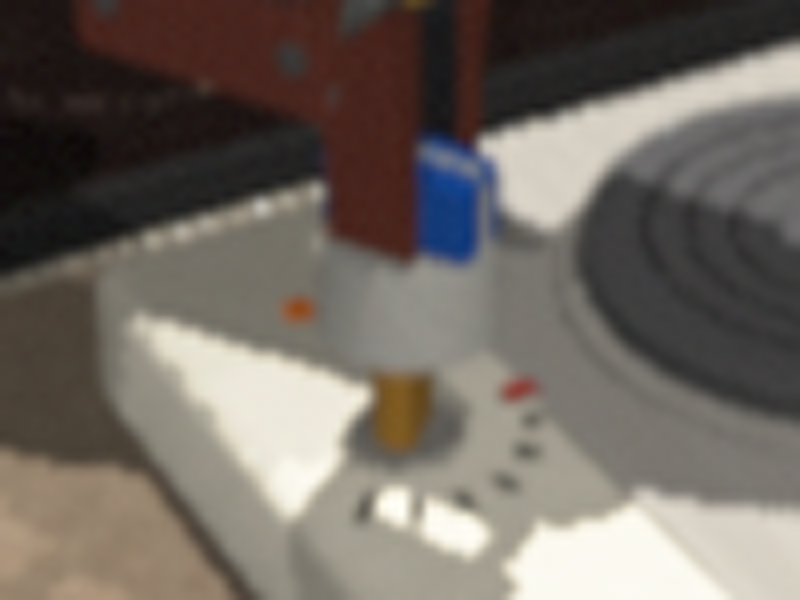

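The knob sits over the shaft, skirt centre about 407 and shaft about 401 in the zoomed picture, so within 1.5 mm. I'll lower it gently.

Call:
servo_tool --series '[[[0,0,0.02,0,1],[0,0,0.03,0,1],[0,0,0.04,0,1],[0,0,0.05,0,1],[0,0,0.055,0,1],[0,0,0.06,0,1],[0,0,0.06,0,1]]]'

```text
time: 10.35
position: [405.7, -302.5, 115.8]
tcp_rot: [-180.0, -0.0, 119.8]
contact_force: [-0.4, 0.2, 0.1]
width: 18.0
grip_force: 30.0
```

Call:
servo_tool --series '[[[0,0,0.01,0,1],[0,0,0.02,0,1],[0,0,0.03,0,1],[0,0,0.035,0,1],[0,0,0.04,0,1],[0,0,0.04,0,1]]]'

```text
time: 11.1
position: [405.7, -302.5, 109.8]
tcp_rot: [-180.0, -0.0, 119.8]
contact_force: [0.4, -0.4, -0.8]
width: 17.9
grip_force: 30.0
```

Call:
servo_tool --series '[[[0,0,0.005,0,1],[0,0,0.01,0,1],[0,0,0.013,0,1],[0,0,0.013,0,1],[0,0,0.013,0,1]]]'

```text
time: 11.72
position: [405.7, -302.5, 107.9]
tcp_rot: [-180.0, -0.0, 119.8]
contact_force: [-0.5, 0.3, -1.4]
width: 17.5
grip_force: 30.0
```

```bash
python3 - <<'E'
from h import *
for i in range(4):
    s=robot.sense();d=shot("scene");print(s["position"].round(2),s["contact_force"].round(2),s["wrist_torque"].round(3))
for n in("top","wrist"):shot(n)
w=shot("wrist")
z=w["s"]["position"][2]+21.6;T=np.linalg.inv(Ttool(w["s"]))
for c,st,m in blobs(w,(100,80,40),(130,255,255),300,(220,190,310,330)):
    ys,xs=np.nonzero(m);P=np.array([(T@np.append(plane(w,u,v,z),1))[:2] for u,v in zip(xs,ys)]);print("knob",st,np.percentile(P,[1,50,99],axis=0).round(1).tolist())
a=cv2.resize(d["frame"][215:290,190:290],(400,300),interpolation=2);b=cv2.resize(w["frame"][130:310,160:360],(400,360))
o=np.zeros((360,800,3),np.uint8);o[:300,:400]=a;o[:,400:]=b;cv2.imwrite("pics/s6.png",o)
E
```

```text
[ 405.71 -302.53  107.88] [-0.48  0.28 -1.37] [0.003 0.049 0.021]
[ 405.73 -302.55  107.89] [ 0.13  0.22 -0.09] [-0.066 -0.002 -0.015]
[ 405.72 -302.53  107.9 ] [ 0.09 -0.1  -0.78] [ 0.009  0.054 -0.004]
[ 405.71 -302.51  107.9 ] [-0.24  0.28 -1.05] [-0.005  0.058  0.02 ]
knob [ 243  219   36   76 2065] [[-20.0, -7.5], [1.0, 2.7], [19.6, 9.8]]
```

View pics/s6.png

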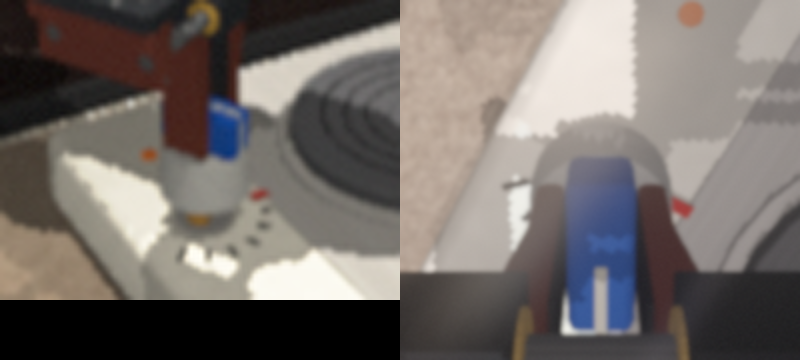

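There's no contact force yet, so the tip must be a little lower than I assumed. I'll keep going in small steps.

Call:
servo_tool --series '[[[0,0,0.005,0,1],[0,0,0.01,0,1],[0,0,0.01,0,1]]]'

```text
time: 12.45
position: [405.7, -302.5, 106.3]
tcp_rot: [-180.0, -0.0, 119.8]
contact_force: [-0.2, -0.4, -0.5]
width: 18.2
grip_force: 30.0
```

Call:
servo_tool --series '[[[0,0,0.005,0,1],[0,0,0.01,0,1],[0,0,0.01,0,1]]]'

```text
time: 12.82
position: [405.7, -302.5, 104.8]
tcp_rot: [-180.0, -0.0, 119.8]
contact_force: [0.2, -0.3, -1.3]
width: 18.1
grip_force: 30.0
```

```bash
python3 - <<'E'
from h import *
t=shot("top");s=shot("scene")
print("red",tri(ray(t,364,250.5),ray(s,254.5,263)));print("light",tri(ray(t,343.5,261.5),ray(s,227,253.3)));print("tip",tri(ray(t,365.5,262),ray(s,240,256)))
w=shot("wrist");cv2.imwrite("pics/raw.png",w["frame"])
f=np.load("w4.npz");d=dict(w);d["M"]=f["M"];print("red w",tri(ray(t,364,250.5),ray(d,275.7,181)),tri(ray(s,254.5,263),ray(d,275.7,181)),"tip",tri(ray(s,240,256),ray(d,254.5,146)))
E
```

```text
red (array([ 438.46724638, -302.1019424 ,   61.12785275]), np.float64(3.4160929449627035))
light (array([ 405.20745737, -241.58330142,   59.73970933]), np.float64(1.8297474233905466))
tip (array([ 406.08411881, -299.35827878,   88.25687695]), np.float64(3.454113604178532))
red w (array([ 437.51953009, -300.83239161,   67.57220865]), np.float64(2.320425675970307)) (array([ 440.02089531, -302.45956073,   60.9770095 ]), np.float64(0.3595192006073197)) tip (array([ 405.3310846 , -300.98813993,   89.36958303]), np.float64(3.3317810343051053))
```

Call:
servo_tool --series '[[[0,0,0.005,0,1],[0,0,0.01,0,1],[0,0,0.01,0,1]]]'

```text
time: 13.35
position: [405.7, -302.5, 103.3]
tcp_rot: [-180.0, -0.0, 119.8]
contact_force: [0.0, 0.3, -1.3]
width: 18.0
grip_force: 30.0
```

The hotplate heights check out (mark 61 mm, tip 88–89 mm), yet there's still no force. Either the flats already line up or the knob has slid up in the grip. The scene camera can tell which.

```bash
python3 - <<'E'
from h import *
a=cv2.imread("pics/s5.png");d=shot("scene");b=cv2.resize(d["frame"][215:290,190:290],(800,600),interpolation=2)
s=d["s"];print(s["position"],s["contact_force"])
for n,f,z in(("old",a,124.8),("now",b,s["position"][2])):
    m=cv2.inRange(cv2.cvtColor(f,40),(100,130,60),(130,255,255))
    k,l,st,c=cv2.connectedComponentsWithStats(m);i=1+st[1:,4].argmax();print(n,st[i]/8,c[i]/8)
    for h in(21.6,-2.4):
        p=proj(d,(405.8+9,-302.5-18,z+h));print("pred bar end",np.array(p)-(190,215))
w=shot("wrist");z=w["s"]["position"][2]
hv=cv2.cvtColor(w["frame"],40)
for v in range(205,235,3):print(v,hv[v,261],end=";")
E
```

```text
[ 405.69436585 -302.52191557  103.31181981] [ 0.00830622  0.30715489 -1.26251905]
old [ 52.375  20.5     7.25   12.    580.5  ] [55.86520241 26.51176249]
pred bar end [57.96107475 20.46623829]
pred bar end [57.96697139 30.93284647]
now [ 52.375  30.      7.375  11.5   561.625] [55.89199866 35.6888215 ]
pred bar end [57.96636205 29.85126429]
pred bar end [57.97211161 40.05680382]
205 [ 11  19 148];208 [140  12 133];211 [124  35 124];214 [123  40 122];217 [119  45 120];220 [118  55 120];223 [116  75 129];226 [115  88 131];229 [114  97 131];232 [113 108 130];
```

Predicted and seen image motion agree (9.4 vs about 9.3 px), so the knob hasn't slipped. It's already 7 mm past the misaligned stop, so the flats have met. I'll push on gently to home.

Call:
servo_tool --series '[[[0,0,0.008,0,1],[0,0,0.016,0,1],[0,0,0.024,0,1],[0,0,0.03,0,1],[0,0,0.03,0,1]]]'

```text
time: 14.08
position: [405.7, -302.5, 98.8]
tcp_rot: [-180.0, -0.0, 119.8]
contact_force: [0.8, 0.3, -0.6]
width: 17.9
grip_force: 30.0
```

Call:
servo_tool --series '[[[0,0,0.005,0,1],[0,0,0.01,0,1],[0,0,0.014,0,1],[0,0,0.014,0,1]]]'

```text
time: 14.58
position: [405.7, -302.6, 96.7]
tcp_rot: [-180.0, 0.0, 119.8]
contact_force: [0.9, 0.7, -1.3]
width: 17.5
grip_force: 30.0
```

Call:
servo_tool --series '[[[0,0,0.004,0,1],[0,0,0.008,0,1],[0,0,0.01,0,1],[0,0,0.01,0,1],[0,0,0.01,0,1]]]'

```text
time: 15.2
position: [405.7, -302.6, 95.4]
tcp_rot: [180.0, 0.0, 119.8]
contact_force: [-1.5, -0.6, 2.7]
width: 17.6
grip_force: 30.0
```

```bash
python3 - <<'E'
from h import *
F=[]
for i in range(8):
    s=robot.sense();F.append(np.r_[s["contact_force"],s["wrist_torque"]]);robot.snapshot("top")
print(s["position"],s["time"],np.mean(F,0).round(3))
E
```

```text
[ 405.74155249 -302.54315692   95.30919276] 15.55 [-0.662  0.536  2.123  0.109  0.168  0.005]
```

I now feel the spring at about 2–3 N net, with the knob fully home and the pointer at -60°. Next I'll turn it anticlockwise by 61°.

Call:
servo_tool --series '[[[0,0,-0.003,-0.04,1],[0,0,-0.003,-0.08,1],[0,0,-0.003,-0.12,1],[0,0,-0.003,-0.16,1],[0,0,-0.003,-0.2,1],[0,0,-0.003,-0.24,1],[0,0,-0.003,-0.28,1],[0,0,-0.003,-0.32,1],[0,0,-0.003,-0.36,1],[0,0,-0.003,-0.4,1],[0,0,-0.003,-0.44,1],[0,0,-0.003,-0.48,1],[0,0,-0.003,-0.52,1],[0,0,-0.003,-0.56,1],[0,0,-0.003,-0.6,1],[0,0,-0.003,-0.63,1],[0,0,-0.003,-0.66,1],[0,0,-0.003,-0.67,1],[0,0,-0.003,-0.67,1],[0,0,-0.003,-0.67,1]]]'

```text
time: 18.1
position: [405.5, -302.9, 95.8]
tcp_rot: [-180.0, -0.0, -180.0]
contact_force: [-1.9, -2.2, 1.6]
width: 17.9
grip_force: 30.0
```

```bash
python3 - <<'E'
from h import *
F=[]
for i in range(6):
    s=robot.sense();F.append(np.r_[s["contact_force"],s["wrist_torque"]]);robot.snapshot("top")
print(s["position"],s["tcp_rot"],s["width"],np.mean(F,0).round(3))
E
```

```text
[ 405.54541871 -302.85426649   95.74533362] [-1.79977325e+02 -8.82958569e-03 -1.79943333e+02] 17.635595031563707 [-2.023 -2.243  1.506 -0.511  0.422 -0.038]
```

Call:
servo_tool --series '[[[0,0,0,0,0.6],[0,0,0,0,0.5],[0,0,0,0,0.5],[0,0,0,0,0.5],[0,0,0,0,0.5],[0,0,-0.1,0,0.5],[0,0,-0.3,0,0.5],[0,0,-0.6,0,0.5],[-0.4,0,-0.7,0,0.5],[-0.4,0,-0.7,0,0.5],[-0.4,0,-0.7,0,0.5]]]'

```text
time: 19.77
position: [465.2, -302.4, 201.0]
tcp_rot: [-180.0, -0.0, -179.9]
contact_force: [0.1, 0.4, -0.6]
width: 43.8
grip_force: 0.0
```

```bash
python3 - <<'E'
from h import *
w=shot("wrist");s=shot("scene");print(w["s"]["position"],w["s"]["width"])
for c,st,m in blobs(w,(100,70,40),(130,255,255),200):
    cn=max(cv2.findContours(m.astype(np.uint8),0,2)[0],key=cv2.contourArea)[:,0]
    print(c,st,cv2.minAreaRect(np.array([plane(w,u,v,118)[:2] for u,v in cn],np.float32)))
print("pred top centre",proj(w,(406,-302.5,118)),"scene pred end",proj(s,(427,-302.5,118)))
for c,st,m in blobs(s,(100,130,60),(130,255,255),20,(220,215,280,290)):print("scene",c,st)
o=np.hstack([cv2.resize(s["frame"][215:290,190:290],(400,300),interpolation=2),cv2.resize(w["frame"],(400,300))]);cv2.imwrite("pics/end.png",o)
E
```

```text
[ 465.21622521 -302.44241068  200.99683098] 43.75834319022545
[259.46728972 121.04361371] [249  97  23  54 963] ((407.1339111328125, -302.7965087890625), (16.05887222290039, 40.86912536621094), 87.3407211303711)
pred top centre (np.float64(259.7997365048066), np.float64(122.69517693864144)) scene pred end (np.float64(248.97600800752394), np.float64(241.66524029489653))
scene [240.208 250.004] [230 243  22  15 250]
```

View pics/end.png

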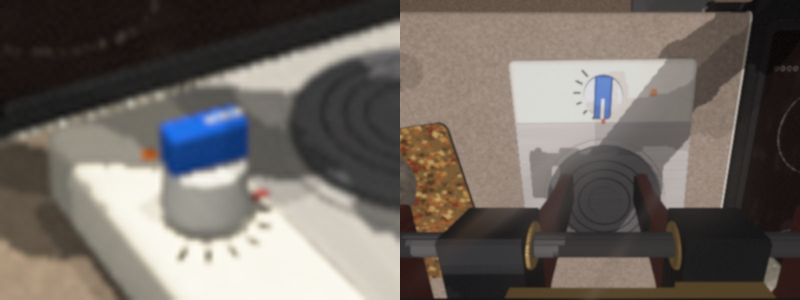

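The wrist view shows the bar at (260,121), within 3° of the hotplate's +x, with the pointer at the red mark. The top height matches fully home, and the gripper is clear. I'll hand in.

```bash
python3 -c "
from station import robot
print(robot.sign_off())"
```

```text
the job is handed in; nothing more can be done
None
```

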